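# Put four toroidal transformers back on their own power-supply chassis

### The arm

A 6-joint arm with a two-finger parallel gripper is mounted at the origin on the work surface. World frame = base frame: x ahead of the robot, y to its left, z up, the work surface at z = 0. Lengths are in m, angles in rad, forces in N, time in s.
With the tool pointing down it reaches from about 0.375 to 0.825 m from the base axis. Payload 5.5 kg.
Tool frame: the origin (TCP) lies midway between the tips of the shut fingers; the grasp point (between the pads) lies 19 mm behind it; z points along the fingers, y is the line along which they close (so a half turn about z gives the same grasp; the last joint's range is limited). The gripper opens to 85 mm and grips with 20 to 120 N. Pads are 22 mm wide; open, the fingers measure 114 mm over their backs; the gripper's body (76 mm by 85 mm) begins 54 mm behind the grasp point. The pads swing forward as they close: fully open they stand 13 mm farther back than shut.
Start: joints at [1.24, 0.314, -0.047, 1.21, 0, 1.571], TCP at [0.195, 0.567, 0.231] pointing down, gripper open.
Joint ranges: [-2.67, 2.67], [-0.69, 1.73], [-1.03, 1.25], [-2.08, 2.16], [-1.42, 1.45], [-3.14, 3.14]. Speed limits (rad/s): [2.39, 2.39, 3.01, 3.14, 3.14, 3.14].

### API

Orientations are given as a unit quaternion [w, x, y, z].
In Python, from rig import robot gives the robot as it stands.
- The arm moves only by the shell command python3 -m jog 'ROWS' [FORCE]. ROWS is JSON, a list of rows, each a list of 3 entries, a list of its own where there are three numbers: the shift along the world's x, y, z in mm, then the turn about the world's z in degrees, then the opening, from 0 (shut) to 1 (fully open). A call has 1 to 10 rows; each row shifts and turns the commanded pose from where the row before left it; what a row does not reach is not made up. A row lasts 1/8 s, in which the tool goes at most 62.5 mm and 10.7 degrees, less where a joint would pass 70% of its speed; a pose out of reach is approached as far as the arm can. A call is refused whole if a number of a shift passes 62.5 or a number of a turn 10.7, either way. A call with a gripper value outside its range is refused whole. The fingers move at their own pace and stop on an object; FORCE is the grip in N (left out, the last holds). Time passes only in rows, so rows that do not move let the fingers close. It gives the time, the measured TCP pose, the force, the opening and the grip force at its end, in the units of the state.
- robot.get_state(): the state, without advancing time (a new reading comes with each control period).
- robot.snapshot(name): name is "scene" or "side" or "wrist"; returns a dict with "pixels" (480x640x3 uint8, red, green, blue), "fx", "fy", "cx", "cy" (pixels), "extrinsics" (4x4, takes a point from camera to world coordinates). Camera axes: x right, y up, looking along -z (the intrinsics and any distortion apply to the point x, -y, -z); pixel columns grow to the right and rows downward; lengths in m; the calibration is good to about 2 mm. A picture is of the moment at which its call begins. There is no depth.
- robot.finish_job(): hands the job in; it is judged then, once.
The state is a dict: "t": time; "joints": joint angles; "joint_vel": joint speeds; "joint_torque": joint torques, N m; "position": TCP position; "eef_rot": TCP orientation; "ft_force": force on the tool from outside, world axes, zero at the start; "torque": the same for the moment, N m; "grip_width": opening from 0.0 (shut) to 1.0 (fully open); "grasp_force": force on a finger pad.
Only numpy, scipy, OpenCV 4.12 (cv2) and the standard library are available. Lean on these libraries where they do the work, as an engineer would, in place of code of your own. Each camera call takes 0.05 s, during which the arm holds its last target. There are 200 camera calls.

### The job

The four ring-shaped transformers have each been put on the wrong power-supply chassis: swap them round so that each one is on the chassis of its own size, the largest transformer on the largest chassis and so on down to the smallest. Lower each one over the stud until it lies flat on the rubber pad and only then let go, so that none is dropped; the empty rubber mat is free for parking one on the way. Leave the flux bottle standing where it is.

Things in the scene. Friction and masses are not known exactly. Their poses are not given: they have to be found in the camera images.
- toroid_largest: the largest of four toroidal transformers: a plain copper-brown wound ring lying flat, outer diameter 66 mm, hole 28 mm, 36 mm high, about 500 g, loose. Origin: centre of its underside; z is its axis, pointing up. It may be gripped across its outside from above. At the start it sits on a wrong chassis with the stud through its hole.
- toroid_second: the second largest of four toroidal transformers: a plain copper-brown wound ring lying flat, outer diameter 57 mm, hole 25 mm, 32 mm high, about 340 g, loose. Origin: centre of its underside; z is its axis, pointing up. It may be gripped across its outside from above. At the start it sits on a wrong chassis with the stud through its hole.
- toroid_third: the third largest of four toroidal transformers: a plain copper-brown wound ring lying flat, outer diameter 48 mm, hole 22 mm, 28 mm high, about 220 g, loose. Origin: centre of its underside; z is its axis, pointing up. It may be gripped across its outside from above. At the start it sits on a wrong chassis with the stud through its hole.
- toroid_smallest: the smallest of four toroidal transformers: a plain copper-brown wound ring lying flat, outer diameter 40 mm, hole 20 mm, 24 mm high, about 130 g, loose. Origin: centre of its underside; z is its axis, pointing up. It may be gripped across its outside from above. At the start it sits on a wrong chassis with the stud through its hole.
- chassis_largest: largest of four fixed chassis: steel plate 130 x 110 x 3 mm (x, y); on it a rubber pad, 66 mm across, top 6 mm over the bench, 5 mm stud in its middle, tip at 48 mm (fits any ring). Origin: stud axis at bench level, z up. Plate reaches 42 mm to -x, 88 mm to +x; its last 20 mm at +x carry four capacitors, a terminal block and a rear panel, up to 35 mm high; y sides bare, room for fingers.
- chassis_second: second largest of four fixed chassis: steel plate 110 x 90 x 3 mm (x, y); on it a rubber pad, 57 mm across, top 6 mm over the bench, 5 mm stud in its middle, tip at 48 mm (fits any ring). Origin: stud axis at bench level, z up. Plate reaches 38 mm to -x, 72 mm to +x; its last 20 mm at +x carry three capacitors, a terminal block and a rear panel, up to 35 mm high; y sides bare, room for fingers.
- chassis_third: third largest of four fixed chassis: steel plate 94 x 72 x 3 mm (x, y); on it a rubber pad, 48 mm across, top 6 mm over the bench, 5 mm stud in its middle, tip at 48 mm (fits any ring). Origin: stud axis at bench level, z up. Plate reaches 34 mm to -x, 60 mm to +x; its last 20 mm at +x carry two capacitors, a terminal block and a rear panel, up to 35 mm high; y sides bare, room for fingers.
- chassis_smallest: smallest of four fixed chassis: steel plate 80 x 56 x 3 mm (x, y); on it a rubber pad, 40 mm across, top 6 mm over the bench, 5 mm stud in its middle, tip at 48 mm (fits any ring). Origin: stud axis at bench level, z up. Plate reaches 30 mm to -x, 50 mm to +x; its last 20 mm at +x carry one capacitor, a terminal block and a rear panel, up to 35 mm high; y sides bare, room for fingers.
- mat: an empty square black rubber mat, 100 x 100 mm, 3 mm thick, fixed flat on the bench: the free spot for parking one transformer. Origin: its centre at bench level, z up.
- flux: a small loose amber glass flux bottle with a black cap, 32 mm in diameter, 72 mm high, standing upright among the chassis. Origin: centre of its underside; z is its axis, up. To be left standing where it is.
Things that resemble listed ones, but are neither listed nor needed, are in the scene too. What is shaped like the toroid_smallest but blue or pink is not meant.

How it is judged:
At the end, for the whole second after the job is handed in: Each transformer lies flat (within 0.08 rad) and at rest on the pad of the chassis of its own size rank, the stud through its hole: its axis within 13 mm of the stud's and its underside less than 10 mm above the bench (the pad's top is at 6 mm); all are released (horizontal distance between toroid_largest and chassis_largest below 0.013 m and z of toroid_largest in the frame of chassis_largest below 0.01 m and angle between each of toroid_largest, toroid_second, toroid_third, toroid_smallest's own z axis and vertical below 0.08 rad and linear speed of each of toroid_largest, toroid_second, toroid_third, toroid_smallest below 0.02 m/s and horizontal distance between toroid_second and chassis_second below 0.013 m and z of toroid_second in the frame of chassis_second below 0.01 m and horizontal distance between toroid_third and chassis_third below 0.013 m and z of toroid_third in the frame of chassis_third below 0.01 m and horizontal distance between toroid_smallest and chassis_smallest below 0.013 m and z of toroid_smallest in the frame of chassis_smallest below 0.01 m); the robot touches nothing.
It fails at once if a transformer is let fall (moves faster than 0.45 m/s, a fall of about 10 mm, with no finger touching it) ((linear speed of toroid_largest above 0.45 m/s and contact force between toroid_largest and the fingers below 0.2 N) or (linear speed of toroid_second above 0.45 m/s and contact force between toroid_second and the fingers below 0.2 N) or (linear speed of toroid_third above 0.45 m/s and contact force between toroid_third and the fingers below 0.2 N) or (linear speed of toroid_smallest above 0.45 m/s and contact force between toroid_smallest and the fingers below 0.2 N)).
It fails at once if the flux bottle is knocked over or shoved more than 30 mm from its place (angle between flux's own z axis and vertical above 0.5 rad or distance of flux from where it was at the start of the episode above 0.03 m).
It also fails if it takes over 136 s, if anything falls off the work surface, if the arm or the gripper's body presses on something with over 40 N, if the wrist force passes 120 N, or if a joint passes its speed limit or range.

## Working session

There is one attempt and no reset: what is moved stays moved. The work goes in short steps, Python scripts to look and compute and a shell command to move; the robot and the scene stay as the last step left them, time stands still between calls to the robot, and variables do not carry over. Pictures are saved under pics/ and viewed, at most 16 in all, crops included, and the job is handed in when it is done.

```bash
mkdir -p pics; ls; cat > h.py <<'E'
import numpy as np,cv2
from rig import robot
def snap(cam,name):
    s=robot.snapshot(cam); cv2.imwrite(f'pics/{name}.png',s['pixels'][:,:,::-1])
    np.savez(f'pics/{name}.npz',**{k:np.array(v) for k,v in s.items()}); return s
def back(name,pts,z):
    s=np.load(f'pics/{name}.npz'); E=s['extrinsics']; out=[]
    for i,(u,v) in enumerate(pts):
        d=E[:3,:3]@np.array([(u-s['cx'])/s['fx'],-(v-s['cy'])/s['fy'],-1]); o=E[:3,3]
        zz=z[i] if np.ndim(z) else z
        out.append(o+d*(zz-o[2])/d[2])
    return np.array(out)
def proj(name,P):
    s=np.load(f'pics/{name}.npz'); E=s['extrinsics']; p=(np.array(P)-E[:3,3])@E[:3,:3]
    return np.c_[s['cx']+s['fx']*p[:,0]/-p[:,2], s['cy']-s['fy']*p[:,1]/-p[:,2]]
E
python3 - <<'E'
from h import *
for c in('scene','side','wrist'):
    s=snap(c,c+'0'); print(c,[k for k in s],s['fx'],s['cx'],s['extrinsics'])
E
```

```text
pics
scene ['pixels', 'fx', 'fy', 'cx', 'cy', 'extrinsics'] 540.7105769582442 325.4653650308374 [[-0.60595076 -0.48210727  0.63276872  1.15090659]
 [ 0.79536853 -0.35259064  0.49302003  0.54181555]
 [-0.01458021  0.80203019  0.59710551  0.64874997]
 [ 0.          0.          0.          1.        ]]
side ['pixels', 'fx', 'fy', 'cx', 'cy', 'extrinsics'] 440.7830670265201 321.2956936351852 [[-0.94342138  0.18055252 -0.27813106  0.29476886]
 [-0.33157941 -0.52212522  0.78577373  0.68448526]
 [-0.00334582  0.83353827  0.55245159  0.51632438]
 [ 0.          0.          0.          1.        ]]
wrist ['pixels', 'fx', 'fy', 'cx', 'cy', 'extrinsics'] 397.91921156513257 324.1507504176932 [[ 0.32614261 -0.90257979 -0.28103509  0.12384797]
 [ 0.94531754  0.3106419   0.09937985  0.59193153]
 [-0.00239697 -0.29807941  0.95453807  0.37385654]
 [ 0.          0.          0.          1.        ]]
```

View pics/scene0.png

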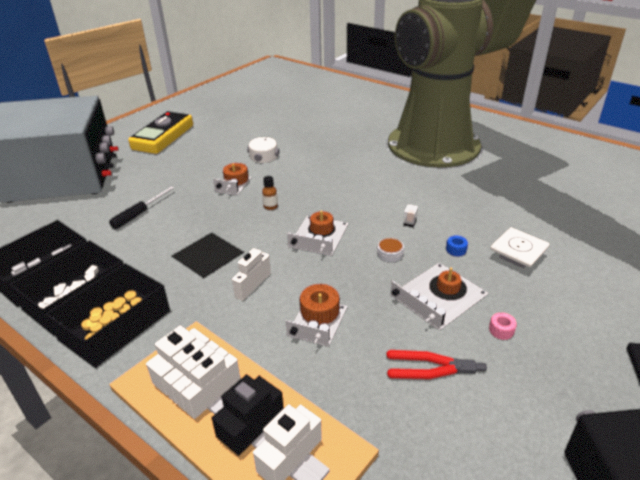

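View pics/side0.png

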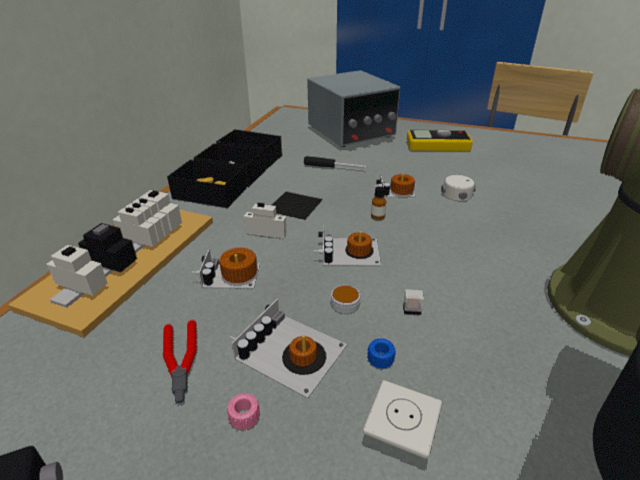

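The scene view shows rings at about (235,174), (321,222), (320,303) and (450,282). The last one is a small ring on the largest chassis. The flux bottle is at (270,193) and the mat at (208,254). Next I'll enlarge the relevant area.

```bash
python3 - <<'E'
from h import *
a=cv2.imread('pics/scene0.png')
def c(x,y,w,h,k): return cv2.resize(a[y:y+h,x:x+w],None,fx=k,fy=k,interpolation=cv2.INTER_CUBIC)
cv2.imwrite('pics/c1.png',np.vstack([np.hstack([c(205,150,100,75,4),c(280,200,100,75,4)]),np.hstack([c(275,275,100,75,4),c(390,250,100,75,4)])]))
for n,p in (('r4',(235,168)),('r2',(321,216)),('r1',(320,292)),('r3',(450,276))): print(n,back('scene0',[p],.035)[0])
print('mat',back('scene0',[(208,254)],.003)[0],'flux',back('scene0',[(270,207)],0.0)[0])
E
```

```text
r4 [ 0.42722932 -0.27934302  0.035     ]
r2 [ 0.46270105 -0.00486923  0.035     ]
r1 [0.63751965 0.12806339 0.035     ]
r3 [0.47434967 0.28227174 0.035     ]
mat [ 0.65402531 -0.13026533  0.003     ] flux [ 0.46137199 -0.14532066  0.        ]
```

View pics/c1.png

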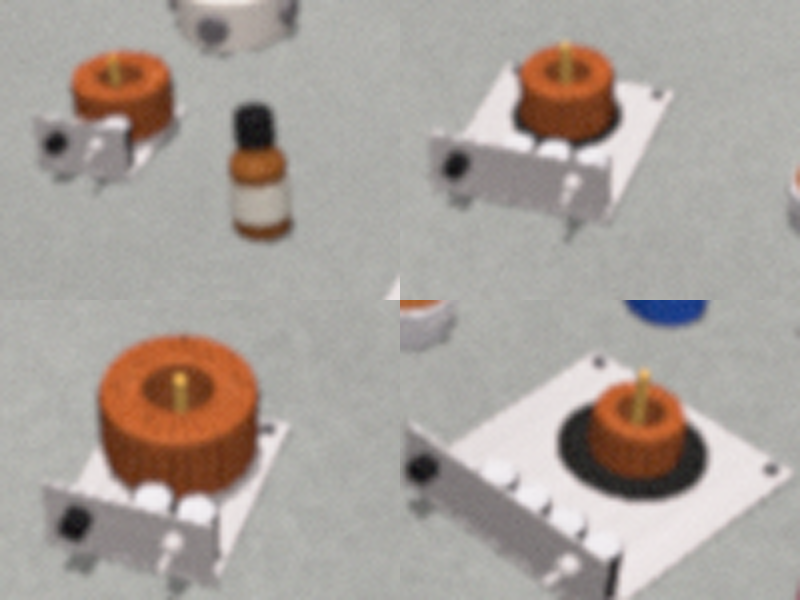

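Read from the crop: rings and caps are A: one cap (smallest chassis), B: three caps (second), C: two caps (third) with the largest ring, D: four caps (largest). Next I'll compute studs, yaws and ring widths.

```bash
python3 - <<'E'
from h import *
from scipy.spatial.transform import Rotation as R
n='scene0'
tips=dict(A=(233.75,163.75),B=(321.25,211.25),C=(320,294.5),D=(450.75,268.25))
pan=dict(A=((214.5,179.5),(237.5,187)),B=((288,233),(332.5,240)),C=((286.25,321.75),(330,331.25)),D=((391.25,281.25),(443.75,311.25)))
wid=dict(A=25.2,B=23.4,C=39.5,D=24)
s=np.load('pics/scene0.npz')
for k in tips:
    t=back(n,[tips[k]],.048)[0]; p=back(n,pan[k],.035); d=p[0]-p[1]; m=p.mean(0)
    ex=(m-t)[:2]; 
    print(k,'stud',t.round(4),'panel len',np.linalg.norm(d).round(4),'dist',np.linalg.norm(ex).round(4),'yaw from panel',np.degrees(np.arctan2(d[1],d[0])).round(1),'yaw x via centre',np.degrees(np.arctan2(ex[1],ex[0])).round(1),
     'ring dia',(wid[k]*np.linalg.norm(t-s['extrinsics'][:3,3])/s['fx']).round(4))
for k,q in dict(D=((487.5,293),(437.5,263)),B=((348,223.75),(308.25,216.25))).items():
    p=back(n,q,.003); d=p[1]-p[0]; print(k,'front edge',np.linalg.norm(d),np.degrees(np.arctan2(d[1],d[0])))
st=robot.get_state(); q=st['eef_rot']; M=R.from_quat([q[1],q[2],q[3],q[0]]).as_matrix(); print(st['t'],st['position'],M.round(3))
s=np.load('pics/wrist0.npz');E=s['extrinsics'];print('wrist cam in tool',M.T@(E[:3,3]-np.array(st['position'])))
E
```

```text
A stud [ 0.4305 -0.2779  0.048 ] panel len 0.0638 dist 0.063 yaw from panel -83.3 yaw x via centre 28.0 ring dia 0.0581
B stud [ 0.4641 -0.0028  0.048 ] panel len 0.0875 dist 0.0678 yaw from panel -68.2 yaw x via centre 19.3 ring dia 0.046
C stud [0.653  0.1404 0.048 ] panel len 0.0711 dist 0.0602 yaw from panel -69.7 yaw x via centre 19.5 ring dia 0.0641
D stud [0.4699 0.2797 0.048 ] panel len 0.1047 dist 0.0829 yaw from panel -96.2 yaw x via centre -13.1 ring dia 0.042
D front edge 0.10944314893165111 -101.12741124207551
B front edge 0.08668860921451436 -71.8288445839047
0.15 [0.19474549 0.56704006 0.23063672] [[-0.946  0.325 -0.   ]
 [ 0.325  0.946 -0.001]
 [ 0.    -0.001 -1.   ]]
wrist cam in tool [ 0.07514198  0.00031849 -0.14321851]
```

Sizes: D holds the smallest ring, C the largest, A the second and B the third, so this is a 4-cycle. The plan is smallest to mat, then C→D, B→C, A→B and finally mat→A. I'll go above D first.

```bash
python3 -m jog '[[[34,-36,0],1,1],[[34,-36,0],1,1],[[34,-36,0],1,1],[[34,-36,0],1,1],[[34,-36,0],1,1],[[35,-36,0],1,1],[[35,-36,0],1,1],[[35,-35,0],0,1],[[0,0,-30],0,1],[[0,0,0],0,1]]' 40
python3 - <<'E'
from h import *
snap('wrist','w1')
print(proj('w1',[[.4699,.2797,.048]]), robot.get_state()['joints'])
E
```

```text
t: 1.4
position: [0.4685, 0.279, 0.1992]
eef_rot: [-0.002, 0.105, 0.994, -0.001]
ft_force: [-0.5, -0.1, 0.2]
grip_width: 0.998
grasp_force: 0.0
[[326.27057182 221.96991034]] [ 5.37908318e-01  2.29392481e-01 -2.29157385e-01  1.11505274e+00
  8.12122339e-05  7.46811877e-01]
```

View pics/w1.png

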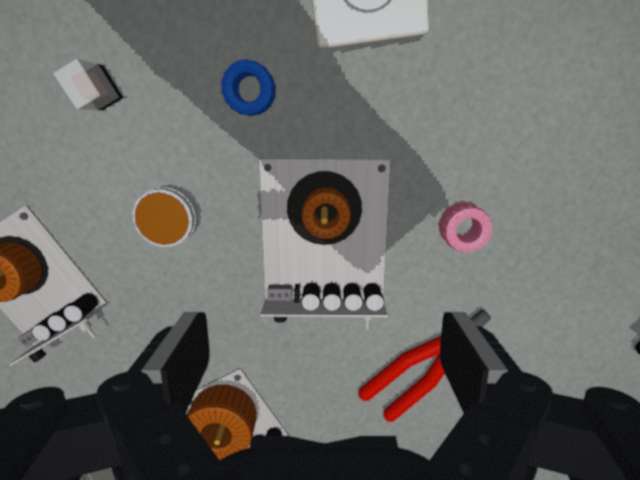

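```bash
python3 - <<'E'
from h import *
a=cv2.imread('pics/w1.png')[150:330,240:400]; b=cv2.imread('pics/side0.png')[220:400,225:385]
k=lambda x:cv2.resize(x,None,fx=2.5,fy=3.2,interpolation=cv2.INTER_CUBIC)
k=lambda x:cv2.resize(x,None,fx=2.5,fy=2.5,interpolation=cv2.INTER_CUBIC)
cv2.imwrite('pics/c2.png',np.hstack([k(a),k(b)]))
print(back('w1',[(325,205),(325,211),(325,222),(326,187+28)],[.048]*4))
print('pad ctr',back('w1',[(324,208)],.006), 'corners',back('w1',[(260,160),(389,160)],.003))
E
```

```text
[[0.45679024 0.28151106 0.048     ]
 [0.46131589 0.28054322 0.048     ]
 [0.4697206  0.2787458  0.048     ]
 [0.46451456 0.28063622 0.048     ]]
pad ctr [[0.46788683 0.2781674  0.006     ]] corners [[0.41699019 0.23400525 0.003     ]
 [0.43969688 0.34006462 0.003     ]]
```

View pics/c2.png

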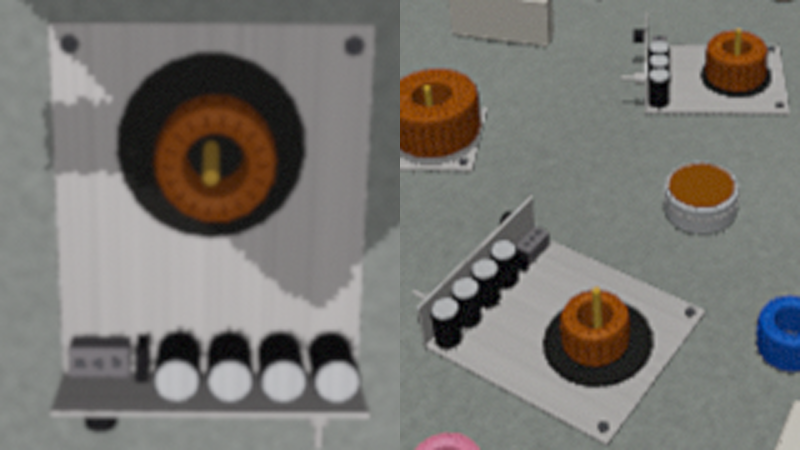

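Stud D is at the tip pixel (324,222), giving (0.470,0.279), which agrees with the scene estimate. The yaw is matched. The ring sits about 2 mm toward -x. Descending and gripping.

```bash
python3 -m jog '[[[-1,1,-50],0,1],[[0,0,-50],0,1],[[0,0,-45],0,1],[[0,0,-25],0,1],[[0,0,-15],0,1],[[0,0,-10],0,1],[[0,0,0],0,1]]' 40
python3 -m jog '[[[0,0,0],0,0.3],[[0,0,0],0,0.3],[[0,0,0],0,0.3],[[0,0,0],0,0.3],[[0,0,0],0,0.3],[[0,0,0],0,0.3]]' 40
```

```text
t: 2.33
position: [0.469, 0.2818, 0.0066]
eef_rot: [0.0, 0.104, 0.995, 0.0]
ft_force: [-0.1, 0.1, 0.4]
grip_width: 0.999
grasp_force: 0.0
t: 3.08
position: [0.4694, 0.2815, 0.0072]
eef_rot: [0.001, 0.104, 0.995, 0.0]
ft_force: [-1.2, -0.4, 5.7]
grip_width: 0.452
grasp_force: 40.0
```

```bash
python3 -m jog '[[[0,0,5],0,0.3],[[0,0,10],0,0.3],[[0,0,30],0,0.3],[[0,0,40],0,0.3],[[0,0,10],0,0.3],[[0,0,0],0,0.3]]'
python3 -m jog '[[[15,-30,0],0,0.3],[[22,-48,0],0,0.3],[[22,-48,0],0,0.3],[[22,-48,0],0,0.3],[[22,-48,0],0,0.3],[[22,-48,0],0,0.3],[[22,-48,0],0,0.3],[[22,-48,0],0,0.3],[[16,-45,0],0,0.3],[[0,0,0],0,0.3]]'
python3 - <<'E'
from h import *
snap('wrist','w2');snap('scene','s2')
E
```

```text
t: 3.82
position: [0.4693, 0.2817, 0.1018]
eef_rot: [0.001, 0.104, 0.995, 0.0]
ft_force: [-0.8, -0.2, -1.3]
grip_width: 0.448
grasp_force: 40.6
t: 5.08
position: [0.6535, -0.1328, 0.0988]
eef_rot: [-0.001, 0.106, 0.994, -0.0]
ft_force: [0.1, 0.3, -1.2]
grip_width: 0.45
grasp_force: 40.7
```

View pics/w2.png

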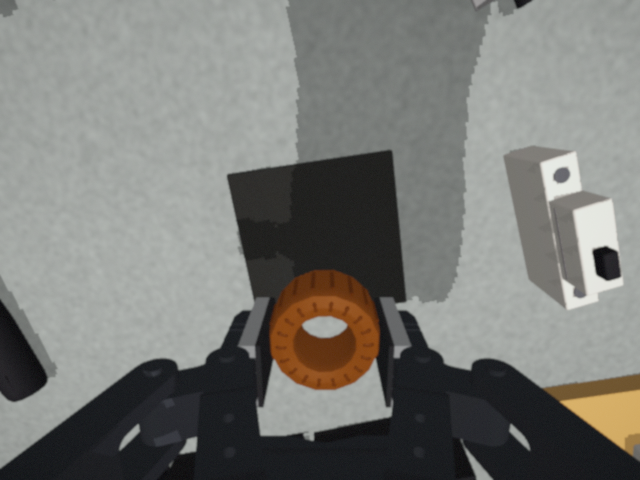

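Ring is held flat over the mat, which spans about (228–405, 151–310). Lowering.

```bash
python3 -m jog '[[[0,0,-30],0,0.3],[[0,0,-30],0,0.3],[[0,0,-18],0,0.3],[[0,0,-8],0,0.3],[[0,0,-4],0,0.3],[[0,0,0],0,0.3],[[0,0,0],0,0.3]]'
```

```text
t: 6.05
position: [0.6546, -0.1297, 0.0123]
eef_rot: [0.001, 0.104, 0.995, -0.0]
ft_force: [1.0, -0.1, -2.0]
grip_width: 0.456
grasp_force: 40.7
```

```bash
python3 -m jog '[[[0,0,-2],0,0.3],[[0,0,-1],0,0.3],[[0,0,0],0,0.3],[[0,0,0],0,0.3]]'
```

```text
t: 6.55
position: [0.6539, -0.1296, 0.0083]
eef_rot: [-0.0, 0.104, 0.995, 0.0]
ft_force: [-0.5, 0.2, -1.3]
grip_width: 0.447
grasp_force: 40.7
```

```bash
python3 -m jog '[[[0,0,-2],0,0.3],[[0,0,-1],0,0.3],[[0,0,0],0,0.3],[[0,0,0],0,0.3]]'
```

```text
t: 7.05
position: [0.6539, -0.1296, 0.0053]
eef_rot: [-0.0, 0.104, 0.995, -0.0]
ft_force: [-0.2, 1.3, -1.4]
grip_width: 0.452
grasp_force: 40.7
```

```bash
python3 -m jog '[[[0,0,-1],0,0.3],[[0,0,-1],0,0.3],[[0,0,0],0,0.3],[[0,0,0],0,0.3]]'
```

```text
t: 7.55
position: [0.654, -0.1296, 0.0043]
eef_rot: [0.0, 0.104, 0.995, -0.0]
ft_force: [-3.2, 0.8, 4.9]
grip_width: 0.449
grasp_force: 41.4
```

Contact. Releasing, then on to C.

```bash
python3 -m jog '[[[0,0,0],0,0.6],[[0,0,0],0,0.8],[[0,0,0],0,1],[[0,0,0],0,1],[[0,0,0],0,1],[[0,0,30],0,1],[[0,0,55],0,1],[[0,0,55],0,1],[[0,0,40],0,1],[[0,0,10],0,1]]'
python3 -m jog '[[[0,40,0],6,1],[[0,45,0],6,1],[[0,45,0],6,1],[[0,45,0],6,1],[[0,45,0],6,1],[[0,45,0],2,1],[[0,5,0],0,1],[[0,0,0],0,1]]' 70
python3 - <<'E'
from h import *
snap('wrist','w3'); snap('scene','s3')
print(proj('w3',[[.653,.1404,.048]]))
E
```

```text
t: 8.8
position: [0.6557, -0.1299, 0.1969]
eef_rot: [0.003, 0.104, 0.995, -0.0]
ft_force: [0.4, -0.2, 0.2]
grip_width: 1.004
grasp_force: 0.0
t: 9.8
position: [0.6533, 0.1404, 0.1921]
eef_rot: [-0.001, -0.174, 0.985, -0.0]
ft_force: [-0.3, -0.7, -0.1]
grip_width: 0.999
grasp_force: 0.0
[[325.24955234 222.37474078]]
```

View pics/w3.png

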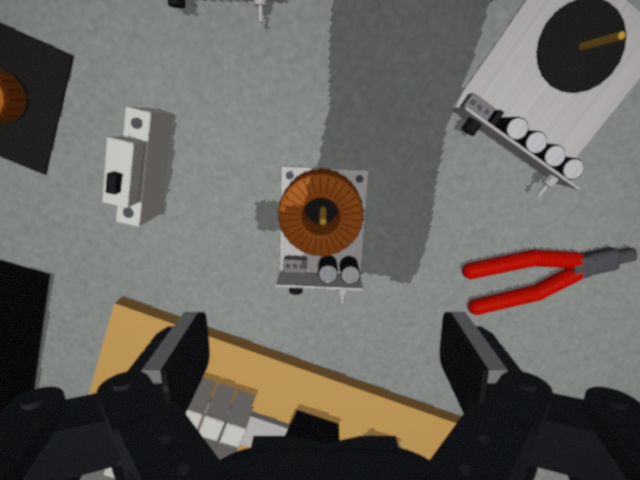

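Stud C is at (323,221), within about 1.5 mm of the prediction. The parked ring is visible at left. Descending on the largest.

```bash
python3 -m jog '[[[-2,0,-50],0,1],[[0,0,-50],0,1],[[0,0,-40],0,1],[[0,0,-25],0,1],[[0,0,-15],0,1],[[0,0,-9],0,1],[[0,0,0],0,1],[[0,0,0],0,1]]' 70
python3 -m jog '[[[0,0,0],0,0.6],[[0,0,0],0,0.6],[[0,0,0],0,0.6],[[0,0,0],0,0.6]]' 70
```

```text
t: 10.9
position: [0.6528, 0.1406, 0.0055]
eef_rot: [0.001, -0.174, 0.985, 0.0]
ft_force: [-0.1, 0.2, 0.5]
grip_width: 1.0
grasp_force: 0.0
t: 11.4
position: [0.6535, 0.1395, 0.0063]
eef_rot: [0.002, -0.174, 0.985, -0.001]
ft_force: [-0.6, -4.0, 7.1]
grip_width: 0.747
grasp_force: 76.3
```

```bash
python3 -m jog '[[[0,0,5],0,0.6],[[0,0,10],0,0.6],[[0,0,30],0,0.6],[[0,0,40],0,0.6],[[0,0,10],0,0.6],[[0,0,0],0,0.6]]'
python3 -m jog '[[[-20,15,0],-4,0.6],[[-30,22,0],-5,0.6],[[-35,26,0],-6,0.6],[[-35,26,0],-6,0.6],[[-30,23,0],-5,0.6],[[-20,16,0],-4,0.6],[[-10,9,0],-2,0.6],[[-3,2,0],0,0.6],[[0,0,0],0,0.6]]'
python3 - <<'E'
from h import *
snap('wrist','w4'); st=robot.get_state(); print(st['position'])
c=list(st['position'][:2])
print(proj('w4',[c+[.1],c+[.136],[.4699,.279,.048]]))
E
```

```text
t: 12.15
position: [0.652, 0.1407, 0.0994]
eef_rot: [0.0, -0.174, 0.985, 0.0]
ft_force: [0.1, -0.1, -6.7]
grip_width: 0.748
grasp_force: 78.7
t: 13.28
position: [0.4684, 0.279, 0.0983]
eef_rot: [-0.001, 0.104, 0.995, -0.001]
ft_force: [0.2, -0.7, -6.1]
grip_width: 0.747
grasp_force: 78.8
[0.46883457 0.27891927 0.09857246]
[[324.31656148 316.37195513]
 [324.09756484 371.92281697]
 [325.07972606 270.48512631]]
```

View pics/w4.png

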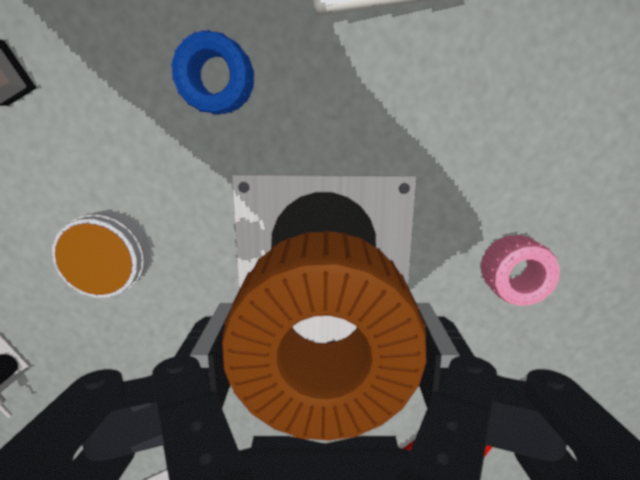

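```bash
python3 - <<'E'
from h import *
print(back('w4',[(324,357),(324,262),(324,440)],.1343))
E
```

```text
[[0.46471947 0.27975838 0.1343    ]
 [0.43395933 0.28629611 0.1343    ]
 [0.49602281 0.27310519 0.1343    ]]
```

Held ring centre measures (0.465,0.280), so I'll shift +5,-1 and lower it.

```bash
python3 -m jog '[[[5,-1,0],0,0.6],[[0,0,-20],0,0.6],[[0,0,-25],0,0.6],[[0,0,-20],0,0.6],[[0,0,-12],0,0.6],[[0,0,-6],0,0.6],[[0,0,-3],0,0.6],[[0,0,0],0,0.6],[[0,0,0],0,0.6]]'
```

```text
t: 14.45
position: [0.4743, 0.2788, 0.0139]
eef_rot: [0.0, 0.104, 0.995, 0.0]
ft_force: [0.4, 0.4, -5.2]
grip_width: 0.749
grasp_force: 78.7
```

```bash
python3 -m jog '[[[0,0,-2],0,0.6],[[0,0,-1],0,0.6],[[0,0,0],0,0.6],[[0,0,0],0,0.6]]'
```

```text
t: 14.95
position: [0.4739, 0.2784, 0.0103]
eef_rot: [0.0, 0.104, 0.995, -0.0]
ft_force: [-0.4, -0.6, -6.5]
grip_width: 0.749
grasp_force: 78.7
```

```bash
python3 -m jog '[[[0,0,-2],0,0.6],[[0,0,-1],0,0.6],[[0,0,0],0,0.6],[[0,0,0],0,0.6]]'
```

```text
t: 15.45
position: [0.4739, 0.2785, 0.0073]
eef_rot: [0.0, 0.104, 0.995, 0.0]
ft_force: [0.8, 0.5, -5.9]
grip_width: 0.747
grasp_force: 78.7
```

```bash
python3 -m jog '[[[0,0,-1],0,0.6],[[0,0,-1],0,0.6],[[0,0,0],0,0.6],[[0,0,0],0,0.6]]'
```

```text
t: 15.95
position: [0.474, 0.2786, 0.0064]
eef_rot: [0.0, 0.104, 0.995, 0.0]
ft_force: [-3.4, -1.0, 4.8]
grip_width: 0.744
grasp_force: 79.6
```

Seated. Release and go above B.

```bash
python3 -m jog '[[[0,0,0],0,0.85],[[0,0,0],0,1],[[0,0,0],0,1],[[0,0,0],0,1],[[0,0,30],0,1],[[0,0,55],0,1],[[0,0,55],0,1],[[0,0,40],0,1],[[0,0,12],0,1],[[0,0,0],0,1]]'
python3 -m jog '[[[0,-30,0],4,1],[[-2,-40,0],6,1],[[-2,-45,0],6,1],[[-2,-45,0],6,1],[[-2,-45,0],5,1],[[-2,-45,0],4,1],[[0,-31,0],0,1],[[0,0,0],0,1]]' 50
python3 - <<'E'
from h import *
snap('wrist','w5'); snap('scene','s5')
print(proj('w5',[[.4641,-.0028,.048]]))
a=cv2.imread('pics/w5.png')[130:330,190:450]; b=cv2.imread('pics/s5.png')[235:355,270:510]
r=np.zeros((600,780,3),'u1'); r[:,:780]=cv2.resize(a,(780,600)); r[:200,:400]=cv2.resize(b,(400,200)); cv2.imwrite('pics/c5.png',r)
E
```

```text
t: 17.2
position: [0.4742, 0.2786, 0.1974]
eef_rot: [0.0, 0.104, 0.995, 0.0]
ft_force: [1.2, 0.4, -0.7]
grip_width: 1.002
grasp_force: 0.0
t: 18.2
position: [0.4624, -0.0041, 0.1953]
eef_rot: [-0.002, -0.164, 0.987, 0.0]
ft_force: [-0.6, 0.0, 0.9]
grip_width: 0.999
grasp_force: 0.0
[[325.8232168  224.45998567]]
```

View pics/c5.png

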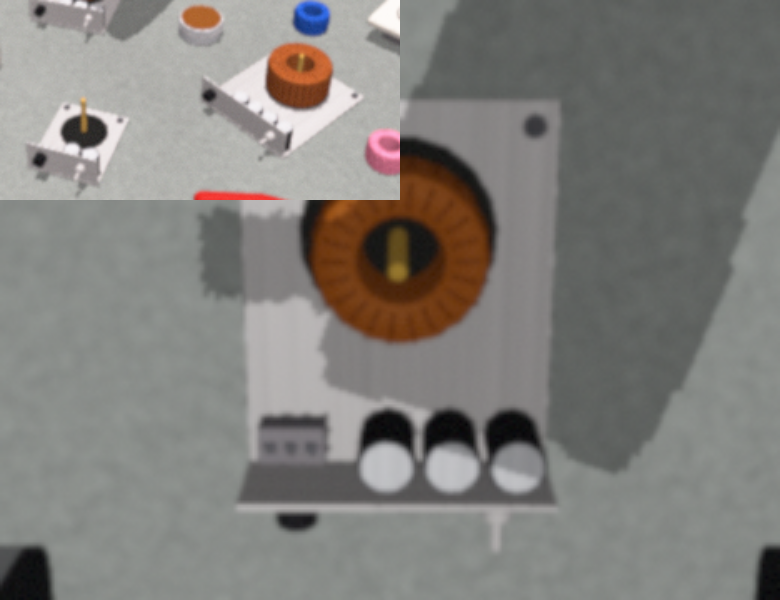

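The largest lies well on D. Stud B's tip is at (322.7,220.7) and its ring's hole at (324,217). Computing positions.

```bash
python3 - <<'E'
from h import *
print(back('w5',[(322.7,220.7),(324,217)],[.048,.034]),robot.get_state()['position'])
E
```

```text
[[ 0.46208782 -0.00597147  0.048     ]
 [ 0.46229149 -0.00487337  0.034     ]] [ 0.46291853 -0.00240436  0.19579162]
```

```bash
python3 -m jog '[[[-1,-2,-50],0,1],[[0,0,-50],0,1],[[0,0,-43],0,1],[[0,0,-25],0,1],[[0,0,-15],0,1],[[0,0,-9],0,1],[[0,0,0],0,1],[[0,0,0],0,1]]' 50
python3 -m jog '[[[0,0,0],0,0.4],[[0,0,0],0,0.4],[[0,0,0],0,0.4],[[0,0,0],0,0.4],[[0,0,0],0,0.4]]' 50
python3 -m jog '[[[0,0,5],0,0.4],[[0,0,10],0,0.4],[[0,0,30],0,0.4],[[0,0,40],0,0.4],[[0,0,10],0,0.4],[[0,0,0],0,0.4]]'
```

```text
t: 19.3
position: [0.4638, -0.0045, 0.0061]
eef_rot: [0.001, -0.165, 0.986, -0.0]
ft_force: [-0.3, -0.1, 0.1]
grip_width: 0.998
grasp_force: 0.0
t: 19.92
position: [0.4633, -0.0046, 0.0062]
eef_rot: [0.0, -0.165, 0.986, -0.0]
ft_force: [-2.5, 0.1, 7.9]
grip_width: 0.554
grasp_force: 50.2
t: 20.68
position: [0.4634, -0.0046, 0.1008]
eef_rot: [0.001, -0.165, 0.986, -0.0]
ft_force: [-0.8, -0.1, -1.5]
grip_width: 0.548
grasp_force: 52.0
```

```bash
python3 -m jog '[[[20,15,0],0,0.4],[[35,27,0],0,0.4],[[40,31,0],0,0.4],[[40,31,0],0,0.4],[[35,27,0],0,0.4],[[17,13,0],0,0.4],[[3,1,0],0,0.4],[[0,0,0],0,0.4]]'
python3 - <<'E'
from h import *
print(back('w3',[(323,221)],.048))
snap('wrist','w6'); st=robot.get_state(); print(st['position'])
c=list(st['position'][:2]);print(proj('w6',[c+[.129],[.6525,.140,.048]]))
cv2.imwrite('pics/c6.png',cv2.imread('pics/w6.png')[130:480,150:500])
E
```

```text
t: 21.68
position: [0.6514, 0.1398, 0.0987]
eef_rot: [-0.002, -0.165, 0.986, -0.0]
ft_force: [-0.4, 0.4, -1.8]
grip_width: 0.556
grasp_force: 52.0
[[0.65258057 0.13846306 0.048     ]]
[0.65141718 0.13962641 0.09913579]
[[325.16670742 356.76081606]
 [324.91992824 269.84898452]]
```

View pics/c6.png

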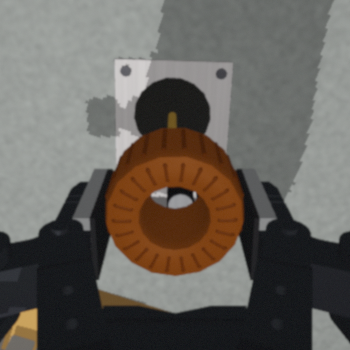

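```bash
python3 - <<'E'
from h import *
print('D ring',back('s5',[(449.4,272.2)],.042),'stud',back('s5',[(450.75,268.25)],.048))
print('held',back('w6',[(325,344)],.127))
a=cv2.imread('pics/s5.png')[245:325,400:500]; cv2.imwrite('pics/c7.png',cv2.resize(a,None,fx=6,fy=6,interpolation=cv2.INTER_CUBIC))
E
```

```text
D ring [[0.47383637 0.27994202 0.042     ]] stud [[0.46993544 0.27968047 0.048     ]]
held [[0.64811173 0.13843368 0.127     ]]
```

View pics/c7.png

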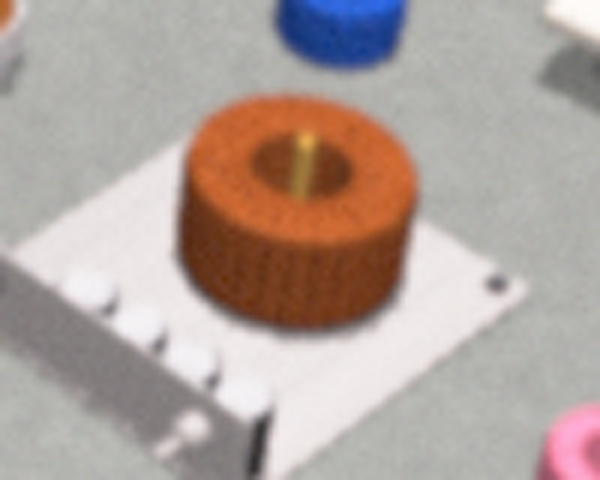

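The ring on D sits about 4 mm from the stud, inside tolerance. The wrist view therefore overstates the offset of a held ring, and the ring is really near the TCP. I'll shift only +2 here.

```bash
python3 -m jog '[[[2,0,0],0,0.4],[[0,0,-20],0,0.4],[[0,0,-25],0,0.4],[[0,0,-20],0,0.4],[[0,0,-14],0,0.4],[[0,0,-6],0,0.4],[[0,0,-3],0,0.4],[[0,0,-2],0,0.4],[[0,0,0],0,0.4],[[0,0,0],0,0.4]]'
```

```text
t: 22.98
position: [0.6552, 0.1405, 0.0107]
eef_rot: [0.0, -0.165, 0.986, -0.0]
ft_force: [0.3, 1.2, -2.1]
grip_width: 0.554
grasp_force: 52.0
```

```bash
python3 -m jog '[[[0,0,-1],0,0.4],[[0,0,-1],0,0.4],[[0,0,0],0,0.4],[[0,0,0],0,0.4]]'
```

```text
t: 23.48
position: [0.6548, 0.1404, 0.0082]
eef_rot: [-0.0, -0.165, 0.986, -0.0]
ft_force: [-0.6, -0.3, -1.4]
grip_width: 0.551
grasp_force: 52.0
```

```bash
python3 -m jog '[[[0,0,-1],0,0.4],[[0,0,-1],0,0.4],[[0,0,0],0,0.4],[[0,0,0],0,0.4]]'
```

```text
t: 23.98
position: [0.6549, 0.1405, 0.0064]
eef_rot: [0.0, -0.165, 0.986, -0.0]
ft_force: [0.6, 1.3, -1.0]
grip_width: 0.55
grasp_force: 52.1
```

```bash
python3 -m jog '[[[0,0,-1],0,0.4],[[0,0,0],0,0.4],[[0,0,0],0,0.4]]'
```

```text
t: 24.35
position: [0.6549, 0.1405, 0.0063]
eef_rot: [0.0, -0.165, 0.986, 0.0]
ft_force: [-3.2, -0.5, 5.3]
grip_width: 0.553
grasp_force: 52.7
```

```bash
python3 -m jog '[[[0,0,0],0,0.7],[[0,0,0],0,1],[[0,0,0],0,1],[[0,0,0],0,1],[[0,0,30],0,1],[[0,0,55],0,1],[[0,0,55],0,1],[[0,0,40],0,1],[[0,0,10],0,1],[[0,0,0],0,1]]'
python3 -m jog '[[[-15,-28,0],0,1],[[-25,-47,0],0,1],[[-28,-52,0],0,1],[[-28,-52,0],0,1],[[-28,-52,0],0,1],[[-28,-52,0],0,1],[[-28,-52,0],0,1],[[-28,-52,0],0,1],[[-17,-31,0],0,1],[[0,0,0],0,1]]' 60
python3 - <<'E'
from h import *
snap('wrist','w8'); snap('scene','s8')
print(proj('w8',[[.4305,-.278,.048]]))
a=cv2.imread('pics/w8.png')[100:340,160:480]; b=cv2.imread('pics/s8.png')[270:350,270:370]
r=cv2.resize(a,(800,600)); r[:160,:200]=cv2.resize(b,(200,160)); cv2.imwrite('pics/c8.png',r)
E
```

```text
t: 25.6
position: [0.6551, 0.1405, 0.1953]
eef_rot: [0.0, -0.165, 0.986, 0.0]
ft_force: [-0.0, 0.4, -0.5]
grip_width: 0.999
grasp_force: 0.0
t: 26.85
position: [0.4276, -0.2787, 0.1931]
eef_rot: [-0.001, -0.163, 0.987, 0.001]
ft_force: [-0.4, -0.5, -0.1]
grip_width: 1.001
grasp_force: 0.0
[[324.07142922 226.32348487]]
```

View pics/c8.png

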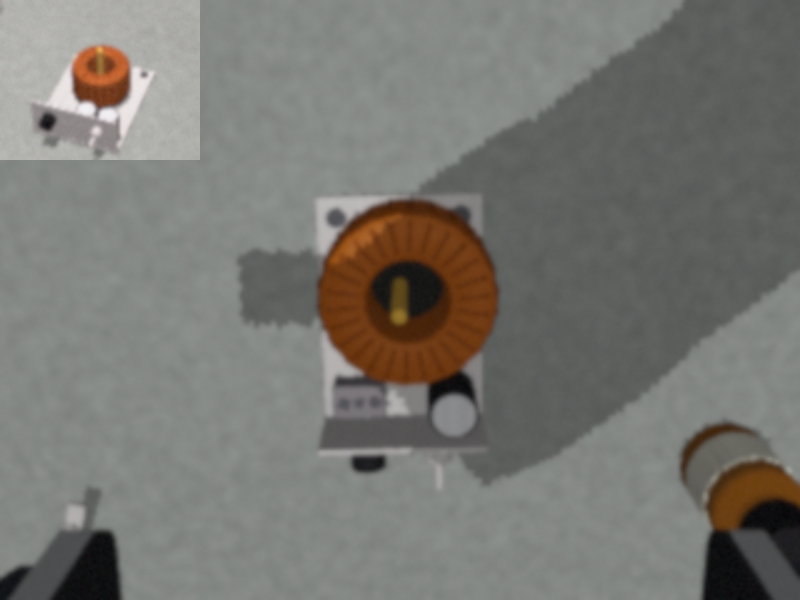

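```bash
python3 - <<'E'
from h import *
print(back('w8',[(319.6,226.8),(323.2,220)],[.048,.038]),robot.get_state()['position'])
E
```

```text
[[ 0.43192766 -0.28106176  0.048     ]
 [ 0.42847114 -0.27938322  0.038     ]] [ 0.42897514 -0.27690722  0.19364461]
```

```bash
python3 -m jog '[[[0,-2,-50],0,1],[[0,0,-50],0,1],[[0,0,-41],0,1],[[0,0,-25],0,1],[[0,0,-15],0,1],[[0,0,-9],0,1],[[0,0,0],0,1],[[0,0,0],0,1]]' 60
python3 -m jog '[[[0,0,0],0,0.5],[[0,0,0],0,0.5],[[0,0,0],0,0.5],[[0,0,0],0,0.5],[[0,0,0],0,0.5]]' 60
python3 -m jog '[[[0,0,5],0,0.5],[[0,0,10],0,0.5],[[0,0,30],0,0.5],[[0,0,40],0,0.5],[[0,0,15],0,0.5],[[0,0,0],0,0.5]]'
```

```text
t: 27.95
position: [0.4307, -0.2799, 0.0062]
eef_rot: [0.001, -0.166, 0.986, -0.001]
ft_force: [0.7, 0.0, 0.6]
grip_width: 0.998
grasp_force: 0.0
t: 28.58
position: [0.4303, -0.2797, 0.0064]
eef_rot: [0.001, -0.165, 0.986, -0.0]
ft_force: [-2.6, 1.4, 8.6]
grip_width: 0.653
grasp_force: 62.5
t: 29.32
position: [0.4306, -0.28, 0.1061]
eef_rot: [0.001, -0.165, 0.986, -0.001]
ft_force: [-0.9, -0.3, -3.7]
grip_width: 0.652
grasp_force: 64.6
```

```bash
python3 -m jog '[[[0,10,20],0,0.5],[[4,40,0],0,0.5],[[6,50,0],0,0.5],[[6,50,0],0,0.5],[[6,50,0],0,0.5],[[6,45,0],0,0.5],[[4,25,0],0,0.5],[[2,5,-20],0,0.5],[[0,0,-20],0,0.5],[[0,0,0],0,0.5]]'
python3 -m jog '[[[0,0,-25],0,0.5],[[0,0,-25],0,0.5],[[0,0,-10],0,0.5],[[0,0,-6],0,0.5],[[0,0,-3],0,0.5],[[0,0,-2],0,0.5],[[0,0,0],0,0.5],[[0,0,0],0,0.5]]'
```

```text
t: 30.58
position: [0.461, -0.0043, 0.0825]
eef_rot: [-0.003, -0.166, 0.986, 0.001]
ft_force: [0.1, -0.1, -3.6]
grip_width: 0.647
grasp_force: 64.6
t: 31.58
position: [0.4641, -0.0045, 0.0146]
eef_rot: [0.0, -0.165, 0.986, -0.0]
ft_force: [-0.1, -0.3, -3.6]
grip_width: 0.651
grasp_force: 64.7
```

```bash
python3 -m jog '[[[0,0,-3],0,0.5],[[0,0,-2],0,0.5],[[0,0,-1],0,0.5],[[0,0,0],0,0.5],[[0,0,0],0,0.5]]'
```

```text
t: 32.2
position: [0.4639, -0.0045, 0.0083]
eef_rot: [0.0, -0.165, 0.986, -0.0]
ft_force: [0.9, 0.5, -2.4]
grip_width: 0.649
grasp_force: 64.7
```

```bash
python3 -m jog '[[[0,0,-1],0,0.5],[[0,0,-1],0,0.5],[[0,0,0],0,0.5],[[0,0,0],0,0.5]]'
```

```text
t: 32.7
position: [0.4639, -0.0045, 0.0065]
eef_rot: [0.0, -0.165, 0.986, -0.0]
ft_force: [-1.0, 0.3, 2.2]
grip_width: 0.651
grasp_force: 65.0
```

```bash
python3 -m jog '[[[0,0,0],0,0.8],[[0,0,0],0,1],[[0,0,0],0,1],[[0,0,0],0,1],[[0,0,30],0,1],[[0,0,55],0,1],[[0,0,55],0,1],[[0,0,40],0,1],[[0,0,10],0,1],[[0,0,0],0,1]]'
python3 -m jog '[[[20,-13,0],0,1],[[40,-27,0],0,1],[[45,-30,0],0,1],[[45,-30,0],0,1],[[30,-19,0],0,1],[[10,-6,0],0,1],[[0,0,0],0,1]]' 40
python3 - <<'E'
from h import *
snap('wrist','w9'); snap('scene','s9'); print(robot.get_state()['position'])
print(proj('w9',[[.654,-.1296,.027]]),proj('s9',[[.654,-.1296,.027]]))
a=cv2.imread('pics/w9.png')[130:330,220:420]; b=cv2.imread('pics/s9.png')[195:265,280:360]
cv2.imwrite('pics/c9.png',np.hstack([cv2.resize(a,(400,400)),cv2.resize(b,(400,400))]))
E
```

```text
t: 33.95
position: [0.464, -0.0045, 0.1962]
eef_rot: [0.0, -0.165, 0.986, -0.0]
ft_force: [0.6, 0.9, -0.9]
grip_width: 0.998
grasp_force: 0.0
t: 34.83
position: [0.6529, -0.1293, 0.1942]
eef_rot: [-0.002, -0.165, 0.986, 0.001]
ft_force: [-0.6, -0.7, -0.2]
grip_width: 1.002
grasp_force: 0.0
[ 0.65251021 -0.12871402  0.19544418]
[[323.83462217 216.78312165]] [[206.41174808 244.19376284]]
```

View pics/c9.png

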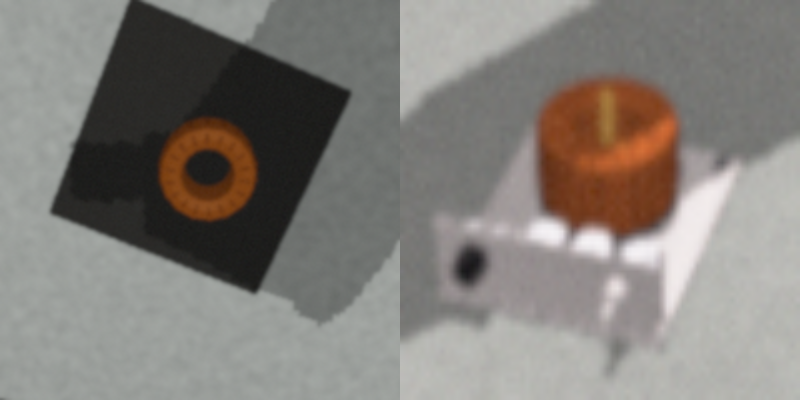

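Second is in place on B, with the stud through its hole. The parked ring is at (324,216) as predicted. Grasping it.

```bash
python3 -m jog '[[[0,0,-50],0,1],[[0,0,-50],0,1],[[0,0,-43],0,1],[[0,0,-25],0,1],[[0,0,-15],0,1],[[0,0,-9],0,1],[[0,0,0],0,1],[[0,0,0],0,1]]' 40
python3 -m jog '[[[0,0,0],0,0.3],[[0,0,0],0,0.3],[[0,0,0],0,0.3],[[0,0,0],0,0.3],[[0,0,0],0,0.3],[[0,0,0],0,0.3]]' 40
python3 -m jog '[[[0,0,5],0,0.3],[[0,0,10],0,0.3],[[0,0,30],0,0.3],[[0,0,50],0,0.3],[[0,0,25],0,0.3],[[0,0,0],0,0.3]]'
```

```text
t: 35.92
position: [0.6547, -0.1297, 0.0055]
eef_rot: [0.001, -0.165, 0.986, -0.0]
ft_force: [0.5, -0.5, -0.5]
grip_width: 0.999
grasp_force: 0.0
t: 36.67
position: [0.6543, -0.1296, 0.0048]
eef_rot: [0.0, -0.165, 0.986, -0.0]
ft_force: [-0.4, 0.5, 5.4]
grip_width: 0.444
grasp_force: 41.1
t: 37.42
position: [0.6557, -0.1299, 0.1271]
eef_rot: [0.002, -0.165, 0.986, -0.001]
ft_force: [-0.4, -0.1, -0.5]
grip_width: 0.449
grasp_force: 40.6
```

```bash
python3 -m jog '[[[-20,-14,0],0,0.3],[[-35,-23,0],0,0.3],[[-40,-27,0],0,0.3],[[-40,-27,0],0,0.3],[[-40,-27,0],0,0.3],[[-30,-20,0],0,0.3],[[-15,-10,0],0,0.3],[[-4,-2,0],0,0.3],[[0,0,0],0,0.3]]'
python3 -m jog '[[[0,0,-20],0,0.3],[[0,0,-30],0,0.3],[[0,0,-10],0,0.3],[[0,0,0],0,0.3],[[0,0,0],0,0.3]]'
python3 - <<'E'
from h import *
snap('wrist','w10');snap('scene','s10')
a=cv2.imread('pics/w10.png')[180:480,170:470]; b=cv2.imread('pics/s10.png')[120:200,195:275]
cv2.imwrite('pics/c10.png',np.hstack([cv2.resize(a,(400,400)),cv2.resize(b,(400,400))]))
E
```

```text
t: 38.55
position: [0.4304, -0.2792, 0.124]
eef_rot: [0.0, -0.166, 0.986, 0.0]
ft_force: [0.7, 0.3, -2.4]
grip_width: 0.447
grasp_force: 40.5
t: 39.17
position: [0.4309, -0.2798, 0.0652]
eef_rot: [0.001, -0.166, 0.986, -0.0]
ft_force: [-0.3, -0.7, -1.3]
grip_width: 0.445
grasp_force: 40.5
```

View pics/c10.png

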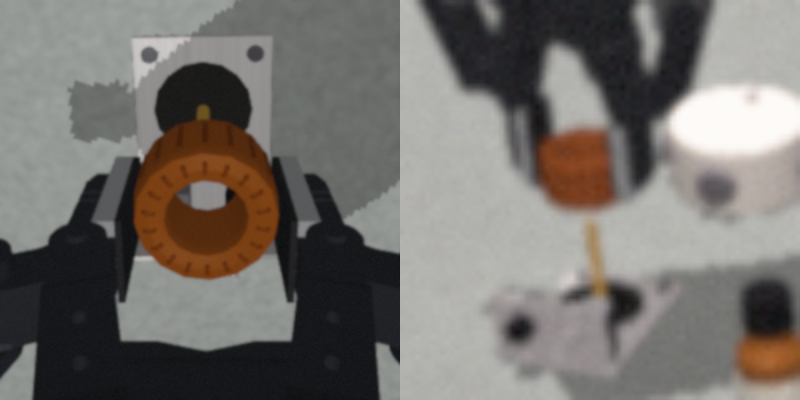

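The ring is above the stud; in the scene view it's about 1.5 px to the left, roughly 3 mm. Shift (-1,+2) and lower.

```bash
python3 -m jog '[[[-1,2,0],0,0.3],[[0,0,-10],0,0.3],[[0,0,-10],0,0.3],[[0,0,-10],0,0.3],[[0,0,-10],0,0.3],[[0,0,-8],0,0.3],[[0,0,-4],0,0.3],[[0,0,0],0,0.3],[[0,0,0],0,0.3]]'
```

```text
t: 40.4
position: [0.4291, -0.2777, 0.0126]
eef_rot: [0.0, -0.165, 0.986, -0.0]
ft_force: [0.2, 0.6, -1.4]
grip_width: 0.447
grasp_force: 40.5
```

```bash
python3 -m jog '[[[0,0,-2],0,0.3],[[0,0,-1],0,0.3],[[0,0,0],0,0.3],[[0,0,0],0,0.3]]'
```

```text
t: 40.9
position: [0.4289, -0.2776, 0.0093]
eef_rot: [0.0, -0.165, 0.986, -0.0]
ft_force: [-0.2, -0.5, -1.3]
grip_width: 0.445
grasp_force: 40.5
```

```bash
python3 -m jog '[[[0,0,-1],0,0.3],[[0,0,-1],0,0.3],[[0,0,0],0,0.3],[[0,0,0],0,0.3]]'
```

```text
t: 41.4
position: [0.4289, -0.2776, 0.0078]
eef_rot: [0.0, -0.165, 0.986, -0.0]
ft_force: [-2.6, 1.1, 5.2]
grip_width: 0.445
grasp_force: 41.2
```

Seated. Release, raise and check everything.

```bash
python3 -m jog '[[[0,0,0],0,0.6],[[0,0,0],0,0.8],[[0,0,0],0,1],[[0,0,0],0,1],[[0,0,0],0,1],[[0,0,30],0,1],[[0,0,55],0,1],[[0,0,55],0,1],[[0,0,40],0,1],[[0,0,0],0,1]]'
python3 - <<'E'
from h import *
snap('scene','s11'); a=cv2.imread('pics/s11.png')
def c(x,y,w,h,k): return cv2.resize(a[y:y+h,x:x+w],None,fx=k,fy=k,interpolation=cv2.INTER_CUBIC)
cv2.imwrite('pics/c11.png',np.vstack([np.hstack([c(205,150,100,75,4),c(280,200,100,75,4)]),np.hstack([c(275,275,100,75,4),c(390,250,100,75,4)])]))
E
```

```text
t: 42.65
position: [0.431, -0.2789, 0.1909]
eef_rot: [0.002, -0.165, 0.986, -0.002]
ft_force: [-0.1, 0.3, -0.3]
grip_width: 0.998
grasp_force: 0.0
```

View pics/c11.png

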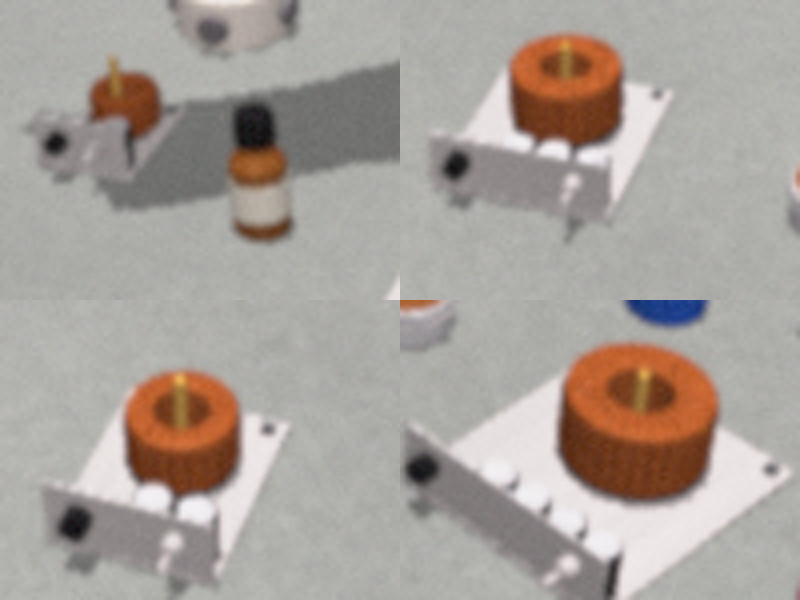

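All four rings lie flat with the studs through their holes, and the flux bottle is at (270,193), unmoved. Handing in.

```bash
python3 -c "
from rig import robot
print(robot.finish_job())"
```

```text
the job is handed in; nothing more can be done
None
```

All four transformers are flat on the chassis of their own size with the studs through their holes, the flux bottle was not touched, and the job was handed in at about 43 s; no verdict came back.

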